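Hold the hinge leaf in line on the pressed-home jamb

TASK

Press the jamb block straight down until it is fully home in its sill. Then pick up the loose hinge leaf that has the single middle knuckle and bring that knuckle in between the jamb's two knuckles so that all three holes line up and the pin could slide straight through. Finish still holding the leaf there in the gripper, steady and without forcing it against the jamb, and leave everything else where it lies.

Things in the scene. Friction and masses are not known exactly. Their poses are not given: they have to be found in the camera images.
- jamb (a joint): How far (m) the jamb block is pressed down into its sill: 0 = standing 16 mm proud, 0.016 = fully home, shoulders on the sill (hard stop). It starts between 0 and 0.008, slides straight down when its top is pressed with about 6 to 10 N and stays where it is left.
- sill: dark wooden sill block fixed on the bench, 120 mm (x) x 105 mm (y) x 45 mm high; the jamb block stands in it. Origin at the centre of its underside; it stands level, turned only about the vertical, and its axes are the jamb's axes.
- jamb_top (a point): centre of the flat steel plate (78 mm along x, 74 mm along y) on top of the jamb block: the place to press down. It is 115 mm above the bench when the jamb is fully home, and higher by what is left to press. The jamb block is 90 mm (x) x 70 mm (y).
- jamb_eye (a point): Midway between the jamb's two steel knuckles (26 mm outside, 14 mm bore, each 24 mm long, 30 mm gap between), which project from its +y side: 53 mm to +y of jamb_top and 5 mm above the plate, 120 mm above the bench when home. The bores run along this frame's x (level), z is up. The gap is open above and below; nothing in it would carry a leaf.
- leaf: Loose dark steel hinge leaf, 0.25-0.45 kg, with ONE knuckle mid-end. Strap 44 mm wide (x), 8 thick (z 0 to 8), y -37 to +65 mm; knuckle 26 mm outside, 24 long (x), 14 bore, at the -y end. Origin on the strap's underside near its centre of mass: grip there, across x. Lies level on a wooden rest 26 mm wide, 100 long, 30 high. Mated, its axes point as the jamb's: strap away from the jamb.
- leaf_eye (a point): centre of the leaf's knuckle bore, at (0, -55, 13) mm in the leaf's frame; the bore runs along x.
- spare: a look-alike loose hinge leaf with TWO narrow knuckles (14 mm long each) at the two corners of its end and a gap between; same strap, same kind of rest. It does not fit this jamb: leave it. Origin as for the leaf.
- pin: loose steel hinge pin, rod 10 mm diameter, about 96 mm long with a 16 mm square head, lying on the bench; not needed yet, leave it. Origin under its middle.
- hammer: planishing hammer lying flat on the bench; a bystander. Origin at its underside.
- rivets: small open steel tray, 50 x 70 x 25 mm; a bystander. Origin at centre of its underside.
- mug: blue ceramic mug, 76 mm across, 100 mm high; a bystander. Origin at centre of its underside.
- jar: amber glass jar, 80 mm across, 110 mm high; a bystander. Origin at centre of its underside.
- mallet: turned wooden mallet head standing on end, 74 mm across, 90 mm high; a bystander. Origin at centre of its underside.
Mind the look-alikes: they are no part of the job. Leave any orange look-alike of the leaf alone. Several things look just like the sill: the one meant starts farthest to the robot's left.

How it is judged:
By the outcome, as a careful person would: the job done as asked, in the order asked, and still so for the second after the job is handed in, while the arm keeps its last pose, push and grip.
It also fails if it takes over 53 s, if anything falls off the work surface, if the arm or the gripper's body presses on something with over 40 N, if the wrist force passes 120 N, or if a joint passes its speed limit or range.

ROBOT

A 6-joint arm with a two-finger parallel gripper is mounted at the origin on the work surface. World frame = base frame: x ahead of the robot, y to its left, z up, the work surface at z = 0. Lengths are in m, angles in degrees, forces in N, time in s.
With the tool pointing down it reaches from about 0.375 to 0.9 m from the base axis. Payload 3.1 kg.
Tool frame: the origin (TCP) lies on the centre line of the jaws, within the pads' length; the fingertips stand 8 mm ahead of it and the grasp point (between the pads) lies 11 mm behind it; z points along the fingers, y is the line along which they close (so a half turn about z gives the same grasp; the last joint's range is limited). The gripper opens to 87 mm and grips with 3 to 60 N. Pads are 19 mm wide; open, the fingers measure 117 mm over their backs; the gripper's body (75 mm by 190 mm) begins 51 mm behind the grasp point.
Start: joints at [-84.024, 30.224, 82.088, -0, 67.689, -10.227], TCP at [0.174, -0.6, 0.231] pointing down, gripper open.
Joint ranges: [-176.69, 176.69], [-43.24, 126.21], [12.49, 139.97], [-82, 262], [0, 151.66], [-163.58, 163.58]. Speed limits (degrees/s): [159.86, 159.86, 180, 180, 180, 180].

INTERFACE

Orientations are given as a 3x3 rotation matrix whose columns are the frame's x, y, z axes.
In Python, from rig import * gives the robot as it stands.
- The arm moves only by the tool step_arm, never from a script. Its argument "targets" is a list of rows, each a list of 5 numbers: the opening, from -1 (shut) to 1 (fully open), then the shift along the world's x, y, z normalised to -1 to 1, where 1 is 0.25 m, then the turn about the world's z normalised to -1 to 1, where 1 is 180 degrees. In form: [[fingers, x, y, z, turn], ...]. A call has 1 to 20 rows; each row is the pose to reach, as a shift and turn from the pose commanded when the call began, turning the shorter way round; what a row does not reach only later rows make up. A row lasts 1/10 s, in which the tool goes at most 50 mm and 8.59 degrees, less where a joint would pass 70% of its speed; a pose out of reach is approached as far as the arm can. A call with a number of a shift or a turn outside -1 to 1 is refused whole. A call with a gripper value outside its range is refused whole. The fingers move at their own pace and stop on an object; the grip force is fixed at half the most. Time passes only in rows, so rows that repeat a pose let the fingers close. It gives the time, the measured TCP pose, the force, the opening and the grip force at its end, in the units of the state.
- read_state(): the state, without advancing time (a new reading comes with each control period).
- capture(name): name is "scene" or "top"; returns a dict with "color" (420x560x3 uint8, red, green, blue), "mtx" (3x3 intrinsics, pixels), "pose" (4x4, takes a point from camera to world coordinates). Camera axes: x right, y down, z forward; pixel columns grow to the right and rows downward; lengths in m; the calibration is good to about 2 mm. A picture is of the moment at which its call begins. There is no depth.
- hand_in(): hands the job in; it is judged then, once.
The state is a dict: "time_s": time; "joint_positions": joint angles; "qvel": joint speeds; "tau": joint torques, N m; "position": TCP position; "tcp_rot": TCP orientation; "force": force on the tool from outside, world axes, zero at the start; "moment": the same for the moment, N m; "opening": opening from 0.0 (shut) to 1.0 (fully open); "grasp_force": force on a finger pad.
Only numpy, scipy, OpenCV 4.12 (cv2) and the standard library are available. Lean on these libraries where they do the work, as an engineer would, in place of code of your own. Each camera call takes 0.05 s, during which the arm holds its last target. There are 200 camera calls.

## Working session

There is one attempt and no reset: what is moved stays moved. The work goes in short steps, Python scripts to look and compute and a tool call to move; the robot and the scene stay as the last step left them, time stands still between calls to the robot, and variables do not carry over. Pictures are saved under pics/ and viewed, at most 10 in all, crops included, and the job is handed in when it is done.

Besides the shell and the picture viewer there is one more tool, called after "Emit:" by a JSON object that holds its "api" and its "payload", one argument or row to a line. step_arm: Moves the arm, as the interface text tells. Scaled input: -1 to 1 covers 0.25 m each way for a shift and 180 degrees each way for a turn. Its arguments: {"type":"object","properties":{"targets":{"type":"array","items":{"type":"array","items":{"type":"number"}}}},"required":["targets"]}

```bash
mkdir -p pics && python3 - <<'E'
from rig import *
import cv2,numpy as np
for n in("scene","top"):
    c=capture(n); cv2.imwrite(f"pics/{n}0.png",c["color"][:,:,::-1]); np.savez(f"{n}0.npz",**c)
    print(n,c["mtx"].tolist(),np.round(c["pose"],3).tolist())
s=read_state(); print(s["time_s"],s["position"],s["tcp_rot"],s["force"],s["opening"])
E
```

```text
scene [[415.00104031195525, 0.0, 281.0652344950908], [0.0, 415.00104031195525, 209.03572049758003], [0.0, 0.0, 1.0]] [[-0.772, 0.425, -0.472, 1.005], [0.635, 0.527, -0.565, 0.628], [0.009, -0.736, -0.677, 0.82], [0.0, 0.0, 0.0, 1.0]]
top [[483.7344171133557, 0.0, 273.117626342283], [0.0, 483.7344171133557, 208.50150022420004], [0.0, 0.0, 1.0]] [[-0.0, -0.997, 0.077, 0.401], [-1.0, 0.0, 0.001, -0.013], [-0.001, -0.077, -0.997, 1.499], [0.0, 0.0, 0.0, 1.0]]
0.1 [ 0.17434723 -0.59953301  0.22969096] [[ 9.60288383e-01  2.79009279e-01 -2.11260955e-04]
 [ 2.79009167e-01 -9.60286563e-01  1.89756372e-03]
 [ 3.26566827e-04 -1.88115214e-03 -9.99998177e-01]] [-0.18312346  0.2121164  -0.35561591] 1.0000691201667622
```

View pics/scene0.png

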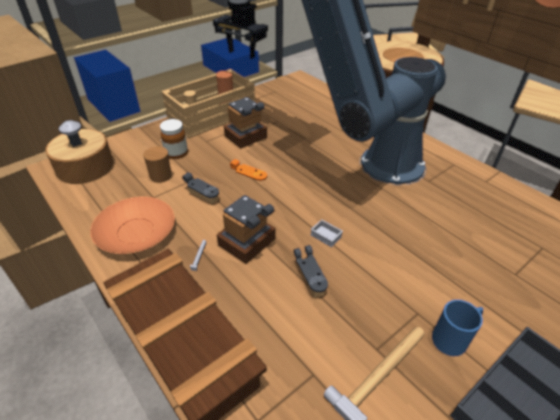

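View pics/top0.png

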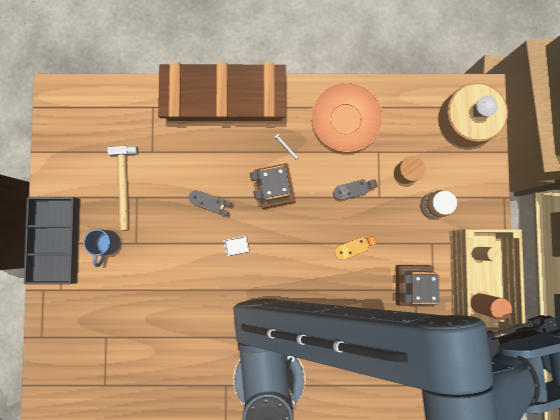

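```bash
python3 - <<'E'
import cv2,numpy as np
t=cv2.imread("pics/top0.png");s=cv2.imread("pics/scene0.png")
def crop(im,x,y,w,h): return cv2.resize(im[y:y+h,x:x+w],(400,300),interpolation=cv2.INTER_CUBIC)
a=np.hstack([crop(t,240,155,80,60),crop(t,320,160,80,60)])
b=np.hstack([crop(s,205,190,80,60),crop(s,165,160,80,60)])
cv2.imwrite("pics/z1.png",np.vstack([a,b]))
E
```

```text
(no output)
```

View pics/z1.png

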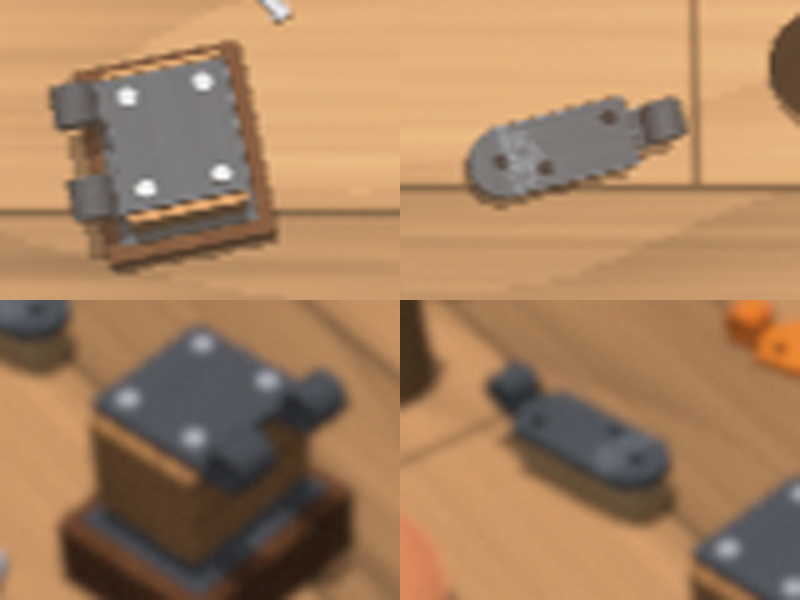

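```bash
cat > h.py <<'E'
import cv2,numpy as np
from scipy.optimize import minimize,least_squares
def load(t): return {n:dict(np.load(f"{n}{t}.npz")) for n in("scene","top")}
def snap(t):
    from rig import capture
    for n in("scene","top"):
        c=capture(n); np.savez(f"{n}{t}.npz",**c); cv2.imwrite(f"pics/{n}{t}.png",c["color"][:,:,::-1])
    return load(t)
def proj(c,P):
    T=np.linalg.inv(c["pose"]); q=np.atleast_2d(P)@T[:3,:3].T+T[:3,3]
    q=q@c["mtx"].T; return q[:,:2]/q[:,2:]
def chroma(c):
    f=c["color"].astype(float); return (f[...,0]-f[...,2])/(f.sum(2)+30)
def Rz(a): return np.array([[np.cos(a),-np.sin(a),0],[np.sin(a),np.cos(a),0],[0,0,1]])
def box(x0,x1,y0,y1,z0,z1): return np.array([[x,y,z] for x in(x0,x1) for y in(y0,y1) for z in(z0,z1)])/1e3
def cyl(x0,x1,y,z,r=13):
    a=np.linspace(0,2*np.pi,24,endpoint=False)
    return np.array([[x,y+r*np.cos(t),z+r*np.sin(t)] for x in(x0,x1) for t in a])/1e3
a=np.linspace(0,np.pi,15)
strap=np.vstack([[[22*np.cos(t),43+22*np.sin(t),z] for t in a for z in(0,8)],[[s*22,-37,z] for s in(1,-1) for z in(0,8)]])/1e3
LEAF=[strap,cyl(-12,12,-55,13),box(-12,12,-55,-37,0,8)]
JAMB=[box(-39,39,-37,37,-4,0),cyl(-39,-15,53,5),cyl(15,39,53,5),box(-39,-15,37,53,-4,5),box(15,39,37,53,-4,5)]
def mask(c,parts,p,yaw,win,S=4):
    x0,y0,w,h=win; m=np.zeros((h*S,w*S),np.uint8)
    for P in parts:
        u=(proj(c,P@Rz(yaw).T+p)-[x0,y0]+.5)*S-.5
        hull=cv2.convexHull(u.astype(np.float32))
        cv2.fillConvexPoly(m,np.round(hull*16).astype(np.int32),255,shift=4)
    m=cv2.GaussianBlur(m.astype(float)/255,(0,0),S*.6)
    return cv2.resize(m,(w,h),interpolation=cv2.INTER_AREA)
def score(cs,parts,p,yaw,names,pad=8):
    s=0
    for n in names:
        c=cs[n]; u=np.vstack([proj(c,P@Rz(yaw).T+p) for P in parts]); lo=np.floor(u.min(0)).astype(int)-pad; hi=np.ceil(u.max(0)).astype(int)+pad
        win=(lo[0],lo[1],*(hi-lo)); m=mask(c,parts,p,yaw,win)
        g=chroma(c)[lo[1]:hi[1],lo[0]:hi[0]]; s-=np.corrcoef(m.ravel(),g.ravel())[0,1]
    return -s/len(names)
def fit(cs,parts,p0,yaw0,names=("top","scene"),fixz=False):
    k=np.array([1e-3,1e-3,1e-3,.03])
    def f(v):
        p=p0+v[:3]*k[:3]*[1,1,0 if fixz else 1]; return score(cs,parts,p,yaw0+v[3]*k[3],names)
    sim=np.vstack([np.zeros(4),np.eye(4)*4])
    r=minimize(f,np.zeros(4),method="Nelder-Mead",options=dict(initial_simplex=sim,xatol=.05,fatol=1e-5,maxiter=400))
    return p0+r.x[:3]*k[:3]*[1,1,0 if fixz else 1],yaw0+r.x[3]*k[3],r.fun
def ray(c,u,z):
    d=c["pose"][:3,:3]@np.linalg.inv(c["mtx"])@[u[0],u[1],1]; o=c["pose"][:3,3]; return o+d*(z-o[2])/d[2]
def tri(cs,ut,us):
    def f(X): return np.r_[proj(cs["top"],X)[0]-ut,proj(cs["scene"],X)[0]-us]
    r=least_squares(f,[.5,0,.1]); return r.x,r.fun
def blob(c,u,r=4):
    g=c["color"].min(2).astype(float); x,y=np.round(u).astype(int); w=g[y-r:y+r+1,x-r:x+r+1]; w=np.clip(w-np.median(w)-15,0,None)
    yy,xx=np.mgrid[y-r:y+r+1,x-r:x+r+1]; return np.array([(w*xx).sum(),(w*yy).sum()])/w.sum()
E
python3 - <<'E'
from h import *
np.set_printoptions(precision=4,suppress=True)
cs=load(0)
T=[(127,97),(203,81),(146,188),(221,173)];S=[(193,137),(128,98),(267,80),(203,43)]
Ts=np.array(T)/5+[240,155]-.4; Ss=np.array(S)/5+[205,190]-.4
X=[]
for t,s in zip(Ts,Ss):
    t=blob(cs["top"],t);s=blob(cs["scene"],s,3)
    x,r=tri(cs,t,s); X.append(x); print(t,s,x,r)
X=np.array(X); print("c",X.mean(0))
# pairs assignment check by distances
print([np.linalg.norm(X[i]-X[j])for i,j in((0,1),(2,3),(0,2),(1,3))])
d=X[0]+X[2]-X[1]-X[3];e=X[1]+X[0]-X[2]-X[3];print("yaw +y dir",np.degrees(np.arctan2(-d[0],d[1])),"x",np.degrees(np.arctan2(e[1],e[0])))
yaw=np.arctan2(-d[0],d[1])
for nm in(("top",),("top","scene"),("scene",)):
    print(nm,fit(cs,JAMB,X.mean(0),yaw,nm,fixz=len(nm)==1))
p0=ray(cs["top"],(352,189),.038);print(p0)
for nm in(("top",),("top","scene"),("scene",)):
    print(nm,fit(cs,LEAF,p0-[0,0,.008],np.radians(15),nm,fixz=len(nm)==1))
E
```

```text
[264.9724 173.819 ] [243.3333 217.0563] [0.6074 0.0111 0.1226] [ 0.1207 -0.1524  0.1637  0.0123]
[280.0447 170.8028] [230.0837 209.2153] [ 0.6163 -0.0323  0.1225] [ 0.1712 -0.2261  0.2429  0.0196]
[268.7074 192.1628] [258.0161 205.5308] [0.5545 0.0003 0.1227] [ 0.1347 -0.1628  0.1843  0.0127]
[283.8714 189.1109] [244.9811 198.1262] [ 0.5633 -0.0431  0.1226] [ 0.1368 -0.1727  0.1955  0.0146]
c [ 0.5854 -0.016   0.1226]
[np.float64(0.044314301252165136), np.float64(0.044285296862979856), np.float64(0.054002854347349374), np.float64(0.05413381097229077)]
yaw +y dir 11.551290816652262 x 11.498480597129728
('top',) (array([ 0.5843, -0.0159,  0.1226]), np.float64(0.1896120093515708), np.float64(-0.9349779429052684))
('top', 'scene') (array([ 0.5843, -0.0158,  0.1214]), np.float64(0.1801264681917943), np.float64(-0.9105769658510152))
('scene',) (array([ 0.5868, -0.0154,  0.1226]), np.float64(0.20694866408037596), np.float64(-0.8836176658948843))
[ 0.573  -0.2515  0.038 ]
('top',) (array([ 0.5748, -0.258 ,  0.03  ]), np.float64(0.25032093309981845), np.float64(-0.9800123366682658))
('top', 'scene') (array([ 0.5756, -0.2592,  0.0243]), np.float64(0.24562192198605956), np.float64(-0.9753787926512572))
('scene',) (array([ 0.5786, -0.2546,  0.03  ]), np.float64(0.20444956650887092), np.float64(-0.9688852661294711))
```

Emit:
{"api": "step_arm", "payload": {
  "targets": [
    [-1, 0.68, 0.96, 0, 0.16],
    [-1, 0.68, 0.96, 0, 0.16],
    [-1, 0.68, 0.96, 0, 0.16],
    [-1, 0.68, 0.96, 0, 0.16],
    [-1, 0.68, 0.96, 0, 0.16],
    [-1, 0.68, 0.96, 0, 0.16],
    [-1, 0.68, 0.96, 0, 0.16]
  ]
}}

```text
time_s: 0.8
position: [0.346, -0.3544, 0.2301]
tcp_rot: [[0.703, 0.711, -0.001], [0.711, -0.703, 0.005], [0.003, -0.004, -1.0]]
force: [-0.4, -1.3, -0.1]
opening: 0.448
grasp_force: 0.0
```

Emit:
{"api": "step_arm", "payload": {
  "targets": [
    [-1, 0.68, 0.96, 0, 0.16],
    [-1, 0.68, 0.96, 0, 0.16],
    [-1, 0.68, 0.96, 0, 0.16],
    [-1, 0.68, 0.96, 0, 0.16],
    [-1, 0.68, 0.96, 0, 0.16],
    [-1, 0.68, 0.96, 0, 0.16],
    [-1, 0.68, 0.96, 0, 0.16]
  ]
}}

```text
time_s: 1.5
position: [0.5168, -0.1166, 0.2304]
tcp_rot: [[0.273, 0.962, 0.002], [0.962, -0.273, 0.001], [0.001, 0.001, -1.0]]
force: [-0.3, -1.3, -0.0]
opening: 0.003
grasp_force: 0.0
```

Emit:
{"api": "step_arm", "payload": {
  "targets": [
    [-1, 0.28, 0.42, -0.2, 0.16],
    [-1, 0.28, 0.42, -0.2, 0.16],
    [-1, 0.28, 0.42, -0.2, 0.16],
    [-1, 0.28, 0.42, -0.2, 0.16],
    [-1, 0.28, 0.42, -0.2, 0.16],
    [-1, 0.28, 0.42, -0.2, 0.16]
  ]
}}

```text
time_s: 2.1
position: [0.5842, -0.0165, 0.1804]
tcp_rot: [[-0.216, 0.976, -0.001], [0.976, 0.216, -0.0], [-0.0, -0.001, -1.0]]
force: [-0.0, 0.5, 0.7]
opening: 0.002
grasp_force: 0.0
```

Emit:
{"api": "step_arm", "payload": {
  "targets": [
    [-1, 0, 0, -0.1, 0],
    [-1, 0, 0, -0.16, 0],
    [-1, 0, 0, -0.188, 0],
    [-1, 0, 0, -0.196, 0],
    [-1, 0, 0, -0.202, 0],
    [-1, 0, 0, -0.208, 0],
    [-1, 0, 0, -0.214, 0],
    [-1, 0, 0, -0.22, 0],
    [-1, 0, 0, -0.224, 0],
    [-1, 0, 0, -0.228, 0],
    [-1, 0, 0, -0.23, 0],
    [-1, 0, 0, -0.23, 0],
    [-1, 0, 0, -0.23, 0]
  ]
}}

```text
time_s: 3.4
position: [0.5838, -0.0163, 0.1246]
tcp_rot: [[-0.217, 0.976, -0.001], [0.976, 0.217, -0.001], [-0.001, -0.001, -1.0]]
force: [-3.7, -2.7, 6.8]
opening: 0.003
grasp_force: 3.0
```

Emit:
{"api": "step_arm", "payload": {
  "targets": [
    [-1, 0, 0, -0.004, 0],
    [-1, 0, 0, -0.008, 0],
    [-1, 0, 0, -0.012, 0],
    [-1, 0, 0, -0.016, 0],
    [-1, 0, 0, -0.016, 0],
    [-1, 0, 0, -0.016, 0]
  ]
}}

```text
time_s: 4.0
position: [0.5838, -0.0163, 0.1233]
tcp_rot: [[-0.218, 0.976, 0.0], [0.976, 0.218, -0.002], [-0.002, -0.0, -1.0]]
force: [-8.2, -0.8, 21.9]
opening: 0.007
grasp_force: 10.9
```

Emit:
{"api": "step_arm", "payload": {
  "targets": [
    [-1, 0, 0, 0.1, 0],
    [-1, 0, 0, 0.28, 0],
    [0.6, -0.02, -0.5, 0.28, 0],
    [1, -0.036, -0.968, 0.2, 0],
    [1, -0.036, -0.968, 0, 0],
    [1, -0.036, -0.968, -0.08, 0],
    [1, -0.036, -0.968, -0.08, 0],
    [1, -0.036, -0.968, -0.08, 0],
    [1, -0.036, -0.968, -0.08, 0],
    [1, -0.036, -0.968, -0.08, 0]
  ]
}}

```text
time_s: 5.0
position: [0.5756, -0.2567, 0.0997]
tcp_rot: [[-0.217, 0.976, 0.001], [0.976, 0.217, 0.0], [0.0, 0.001, -1.0]]
force: [-0.2, -0.0, 0.9]
opening: 0.649
grasp_force: 0.0
```

```bash
python3 - <<'E'
from h import *
from rig import read_state
np.set_printoptions(precision=4,suppress=True)
cs=load(0)
r=fit(cs,LEAF,np.array([.575,-.258,.03]),.24,fixz=True);print("leaf",r,np.degrees(r[1]))
s=read_state();print(s["time_s"],s["position"],s["tcp_rot"],s["opening"],s["force"])
c=snap(1)
a=[cv2.imread(f"pics/{n}1.png") for n in("top","scene")]
cv2.imwrite("pics/z2.png",np.hstack([cv2.resize(a[0][130:280,200:400],(400,300)),cv2.resize(a[1][120:270,150:350],(400,300))]))
E
```

```text
leaf (array([ 0.576 , -0.2577,  0.03  ]), np.float64(0.233054600457365), np.float64(-0.9585080997583417)) 13.35304500231468
5.0 [ 0.5756 -0.2567  0.0997] [[-0.2174  0.9761  0.0006]
 [ 0.9761  0.2174  0.0005]
 [ 0.0003  0.0007 -1.    ]] 0.6494804919756694 [-0.2249 -0.0422  0.8764]
```

View pics/z2.png

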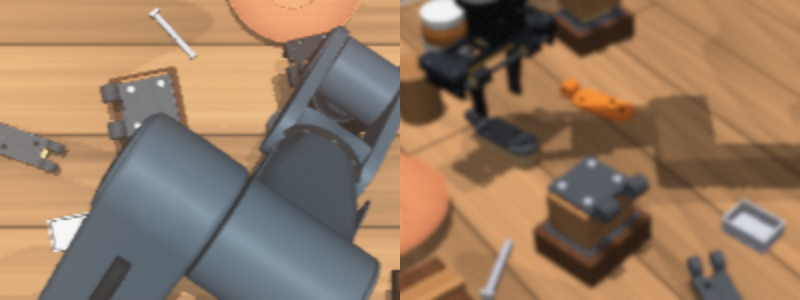

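Emit:
{"api": "step_arm", "payload": {
  "targets": [
    [1, 0, -0.004, 0, 0.004],
    [1, 0, -0.004, 0, 0.004],
    [1, 0, -0.004, 0, 0.004],
    [1, 0, -0.004, -0.1, 0.004],
    [1, 0, -0.004, -0.2, 0.004],
    [1, 0, -0.004, -0.26, 0.004],
    [1, 0, -0.004, -0.303, 0.004],
    [1, 0, -0.004, -0.303, 0.004],
    [-1, 0, -0.004, -0.303, 0.004],
    [-1, 0, -0.004, -0.303, 0.004],
    [-1, 0, -0.004, -0.303, 0.004],
    [-1, 0, -0.004, -0.303, 0.004],
    [-1, 0, -0.004, -0.303, 0.004],
    [-1, 0, -0.004, -0.303, 0.004],
    [-1, 0, -0.004, -0.303, 0.004]
  ]
}}

```text
time_s: 6.6
position: [0.5757, -0.2582, 0.0235]
tcp_rot: [[-0.23, 0.973, 0.001], [0.973, 0.23, -0.0], [-0.0, 0.001, -1.0]]
force: [0.0, 0.2, 0.9]
opening: 0.503
grasp_force: 29.9
```

Emit:
{"api": "step_arm", "payload": {
  "targets": [
    [-1, 0, 0, 0.04, 0],
    [-1, 0, 0, 0.12, 0],
    [-1, 0, 0, 0.24, 0],
    [-1, 0, 0, 0.38, 0],
    [-1, 0, 0, 0.52, 0],
    [-1, -0.005, 0.04, 0.64, 0],
    [-1, -0.01, 0.12, 0.72, -0.003],
    [-1, -0.015, 0.24, 0.74, -0.006],
    [-1, -0.02, 0.38, 0.74, -0.01],
    [-1, -0.03, 0.52, 0.74, -0.01],
    [-1, -0.04, 0.66, 0.74, -0.01],
    [-1, -0.045, 0.8, 0.74, -0.01],
    [-1, -0.05, 0.9, 0.74, -0.01]
  ]
}}

```text
time_s: 7.9
position: [0.5612, -0.0305, 0.2079]
tcp_rot: [[-0.201, 0.98, -0.003], [0.98, 0.201, 0.001], [0.002, -0.002, -1.0]]
force: [0.6, -0.1, -4.1]
opening: 0.501
grasp_force: 30.0
```

Emit:
{"api": "step_arm", "payload": {
  "targets": [
    [-1, -0.005, 0.12, 0, 0],
    [-1, -0.01, 0.24, 0, 0],
    [-1, -0.02, 0.38, 0, 0],
    [-1, -0.03, 0.52, 0, 0],
    [-1, -0.04, 0.62, 0, 0],
    [-1, -0.047, 0.7, 0, 0],
    [-1, -0.047, 0.727, -0.06, 0],
    [-1, -0.047, 0.727, -0.16, 0],
    [-1, -0.047, 0.727, -0.26, 0],
    [-1, -0.047, 0.727, -0.36, 0],
    [-1, -0.047, 0.727, -0.42, 0],
    [-1, -0.047, 0.727, -0.432, 0],
    [-1, -0.047, 0.727, -0.432, 0],
    [-1, -0.047, 0.727, -0.432, 0]
  ]
}}

```text
time_s: 9.3
position: [0.5518, 0.1486, 0.1012]
tcp_rot: [[-0.2, 0.98, 0.001], [0.98, 0.2, 0.0], [-0.0, 0.001, -1.0]]
force: [-0.6, 0.8, -3.6]
opening: 0.501
grasp_force: 30.0
```

```bash
python3 - <<'E'
from h import *
from rig import read_state
s=read_state();print(s["time_s"],s["position"],s["tcp_rot"].tolist(),s["opening"],s["force"],s["moment"])
c=snap(2)
a=[cv2.imread(f"pics/{n}2.png") for n in("top","scene")]
cv2.imwrite("pics/z3.png",np.hstack([cv2.resize(a[0][120:270,180:340],(400,375)),cv2.resize(a[1][150:300,200:360],(400,375))]))
E
```

```text
9.3 [0.55177096 0.14864929 0.10115619] [[-0.1997526413983845, 0.9798452489521007, 0.0014732142968927127], [0.9798463397217628, 0.19975269006013968, 0.00011553182174476161], [-0.00018107521219998585, 0.00146660142299511, -0.9999989081454208]] 0.5010662860513327 [-0.55443468  0.8240651  -3.57660257] [-0.02084399 -0.12540007 -0.02438873]
```

View pics/z3.png

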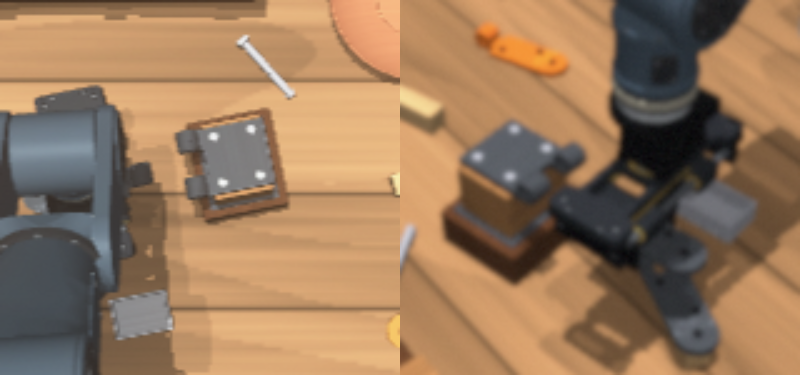

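```bash
cat > m.py <<'E'
from h import *
from rig import read_state
np.set_printoptions(precision=4,suppress=True)
def jamb(cs):
    Ts=np.array([(213,136),(250,129),(222,183),(260,175)])/2.5+[180,120]-.3
    Ss=np.array([(110,176),(77,157),(154,149),(114,130)])/2.5+[200,150]-.3
    X=[]
    for t,s in zip(Ts,Ss):
        x,r=tri(cs,blob(cs["top"],t),blob(cs["scene"],s,3)); X.append(x)
    X=np.array(X); d=X[0]+X[2]-X[1]-X[3];e=X[1]+X[0]-X[2]-X[3]
    return X.mean(0),np.arctan2(-d[0],d[1]),np.arctan2(e[1],e[0]),r
def knuckles(cs,parts,p0,yaw,win):
    g=chroma(cs["top"])[win[1]:win[1]+win[3],win[0]:win[0]+win[2]]
    f=lambda v:np.corrcoef(mask(cs["top"],parts,p0+np.r_[v,0]*1e-3,yaw,win).ravel(),g.ravel())[0,1]
    r=minimize(f,[0,0],method="Nelder-Mead",options=dict(initial_simplex=[[0,0],[3,0],[0,3]],xatol=.05,fatol=1e-5))
    return p0+np.r_[r.x,0]*1e-3,r.fun
E
python3 - <<'E'
from m import *
cs=load(2); C,y1,y2,r=jamb(cs); print(C,np.degrees([y1,y2]),r)
yaw=(y1+y2)/2
for nm in(("top",),("top","scene")): print(fit(cs,JAMB,np.r_[C[:2],.115],yaw,nm,fixz=True))
tp=np.array([.5518,.1486]); ty=np.arctan2(.1998,.9798); print(np.degrees(ty))
k0=np.r_[tp,.12]+Rz(ty)@[0,-.055,0]
print("exp leaf eye",k0,proj(cs["top"],k0))
u=proj(cs["top"],k0)[0]
for x0 in(-3,-2,-1):
  win=(int(round(u[0]))+x0,int(u[1])-11,14-x0-3,22); print(knuckles(cs,[cyl(-12,12,0,0),box(-12,12,0,18,-13,-5)],k0,ty,win))
# jamb knuckles alone, same method
J=np.r_[C[:2],.12]+Rz(yaw)@[0,.053,0]; u=proj(cs["top"],J)[0]
win=(int(u[0])-12,int(u[1])-20,16,40); print("jambeye exp",J,knuckles(cs,JAMB,np.r_[C[:2],.115],yaw,win))
E
```

```text
[ 0.5853 -0.0156  0.1129] [11.5991 10.9972] [ 0.1212 -0.1527  0.1728  0.0129]
(array([ 0.5845, -0.0165,  0.115 ]), np.float64(0.20163959225143882), np.float64(-0.9370274760943288))
(array([ 0.5853, -0.0158,  0.115 ]), np.float64(0.19335575798783666), np.float64(-0.8156549141545004))
11.525683977728008
exp leaf eye [0.5628 0.0947 0.12  ] [[235.9234 189.2292]]
(array([0.5623, 0.0966, 0.12  ]), np.float64(-0.9726446964301465))
(array([0.5623, 0.0966, 0.12  ]), np.float64(-0.973212768229005))
(array([0.5623, 0.0965, 0.12  ]), np.float64(-0.9715156678561808))
jambeye exp [0.5749 0.0364 0.12  ] (array([ 0.5844, -0.0173,  0.115 ]), np.float64(-0.9736691555030357))
```

Emit:
{"api": "step_arm", "payload": {
  "targets": [
    [-1, 0.006, -0.03, 0, 0],
    [-1, 0.014, -0.08, -0.002, 0],
    [-1, 0.022, -0.12, -0.003, 0],
    [-1, 0.027, -0.145, -0.003, 0],
    [-1, 0.031, -0.165, -0.003, 0],
    [-1, 0.034, -0.185, -0.003, 0],
    [-1, 0.037, -0.2, -0.003, 0],
    [-1, 0.04, -0.215, -0.003, 0],
    [-1, 0.043, -0.23, -0.003, 0],
    [-1, 0.046, -0.24, -0.003, 0],
    [-1, 0.046, -0.248, -0.003, 0],
    [-1, 0.046, -0.248, -0.003, 0],
    [-1, 0.046, -0.248, -0.003, 0]
  ]
}}

```text
time_s: 10.7
position: [0.5628, 0.087, 0.0996]
tcp_rot: [[-0.2, 0.98, 0.0], [0.98, 0.2, 0.0], [0.0, 0.0, -1.0]]
force: [1.3, 2.3, -4.9]
opening: 0.501
grasp_force: 30.0
```

```bash
python3 - <<'E'
from h import *
from rig import read_state
s=read_state();print(s["time_s"],s["position"],s["tcp_rot"].tolist(),s["opening"],s["force"],s["moment"])
c=snap(3)
a=[cv2.imread(f"pics/{n}3.png") for n in("top","scene")]
cv2.imwrite("pics/z4.png",np.hstack([cv2.resize(a[0][155:215,225:289],(400,375),interpolation=2),cv2.resize(a[1][180:240,210:274],(400,375),interpolation=2)]))
E
```

```text
10.7 [0.5628239  0.08695815 0.09959022] [[-0.199989828810152, 0.9797978861686262, 0.00041307623797192533], [0.9797979475066657, 0.19998970915196207, 0.00031352039572318883], [0.00022457562431072779, 0.00046743214039786645, -0.9999998655364825]] 0.5009678202080411 [ 1.31942995  2.28103028 -4.94185909] [ 0.29705158 -0.21627801  0.07590302]
```

View pics/z4.png

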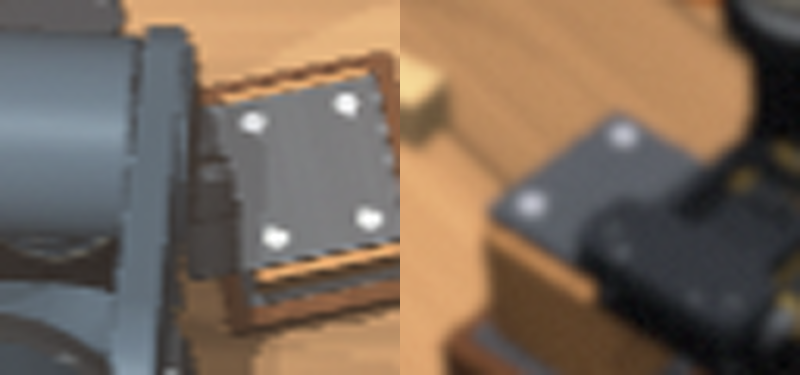

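Emit:
{"api": "step_arm", "payload": {
  "targets": [
    [-1, 0, 0, 0, 0],
    [-1, 0, 0, 0, 0],
    [-1, 0, 0, 0, 0]
  ]
}}

```text
time_s: 11.1
position: [0.5628, 0.0869, 0.0996]
tcp_rot: [[-0.2, 0.98, 0.0], [0.98, 0.2, 0.0], [0.0, 0.0, -1.0]]
force: [1.2, 2.6, -5.1]
opening: 0.499
grasp_force: 30.0
```

```bash
python3 - <<'E'
from rig import *
s=read_state();print(s["position"].round(4),s["force"].round(2),s["moment"].round(3))
from m import *
cs=load(2)
# bias test: knuckle fits on initial image of leaf vs whole leaf and with free radius
def kfit(cs,mk,p0,yaw,win,names=3):
    g=chroma(cs["top"])[win[1]:win[1]+win[3],win[0]:win[0]+win[2]]
    f=lambda v:np.corrcoef(mask(cs["top"],mk(v[2]),p0+np.r_[v[:2],0]*1e-3,yaw,win).ravel(),g.ravel())[0,1]
    r=minimize(f,[0,0,0],method="Nelder-Mead",options=dict(initial_simplex=[[0,0,0],[3,0,0],[0,3,0],[0,0,-3]],xatol=.05,fatol=1e-5))
    return p0+np.r_[r.x[:2],0]*1e-3,r.x[2],r.fun
ty=np.radians(11.53);k0=np.array([.5628,.0947,.12]);u=proj(cs["top"],k0)[0]
mk=lambda d:[cyl(-12-d,12+d,0,0,13+d),box(-12-d,12+d,0,18,-13,-5)]
print("leaf k",kfit(cs,mk,k0,ty,(int(round(u[0]))-2,int(u[1])-11,13,22)))
# same on initial picture: eye from whole-leaf fit
c0=load(0)
for n in(("top",),("scene",)): print("leaf0",n,fit(c0,LEAF,np.array([.575,-.258,.03]),.24,n,fixz=True))
e0=np.array([.576,-.2577,.043])+Rz(.235)@[0,-.055,0];u=proj(c0["top"],e0)[0]
for m in(mk,lambda d:mk(0)): print("leaf k0 exp",e0,kfit(c0,m,e0,.235,(int(round(u[0]))-2,int(u[1])-11,13,22)))
C=np.array([.5848,-.016,.115]);J=C+Rz(.2005)@[0,.053,.005];u=proj(cs["top"],J)[0]
mj=lambda d:[box(-39,39,-37,37,-4,0),cyl(-39-d,-15+d,53,5,13+d),cyl(15-d,39+d,53,5,13+d),box(-39-d,-15+d,37,53,-4,5),box(15-d,39+d,37,53,-4,5)]
print("jamb k",kfit(cs,mj,C,.2005,(int(u[0])-12,int(u[1])-20,16,40)))
E
```

```text
[0.5628 0.0869 0.0996] [ 1.25  2.56 -5.11] [ 0.518 -0.261  0.107]
leaf k (array([0.5624, 0.0958, 0.12  ]), np.float64(-0.7977480712274769), np.float64(-0.9772850813589304))
leaf0 ('top',) (array([ 0.5749, -0.2579,  0.03  ]), np.float64(0.25356441493795895), np.float64(-0.9798968608426669))
leaf0 ('scene',) (array([ 0.5786, -0.254 ,  0.03  ]), np.float64(0.21402299286123172), np.float64(-0.96862366356484))
leaf k0 exp [ 0.5888 -0.3112  0.043 ] (array([ 0.5887, -0.311 ,  0.043 ]), np.float64(-1.3548640945456019), np.float64(-0.9906130090382077))
leaf k0 exp [ 0.5888 -0.3112  0.043 ] (array([ 0.5885, -0.3096,  0.043 ]), np.float64(-0.27113141320529344), np.float64(-0.9771382165945013))
jamb k (array([ 0.5848, -0.0162,  0.115 ]), np.float64(-1.0358348825052204), np.float64(-0.9846354733570712))
```

Emit:
{"api": "step_arm", "payload": {
  "targets": [
    [-1, 0.001, 0.004, 0.002, 0],
    [-1, 0.003, 0.008, 0.004, 0],
    [-1, 0.003, 0.008, 0.004, 0],
    [-1, 0.003, 0.008, 0.004, 0]
  ]
}}

```text
time_s: 11.5
position: [0.5633, 0.0884, 0.1005]
tcp_rot: [[-0.2, 0.98, -0.0], [0.98, 0.2, -0.0], [-0.0, -0.0, -1.0]]
force: [-0.2, 0.3, -5.0]
opening: 0.499
grasp_force: 30.0
```

Emit:
{"api": "step_arm", "payload": {
  "targets": [
    [-1, 0, 0, 0, 0],
    [-1, 0, 0, 0, 0]
  ]
}}

```text
time_s: 11.7
position: [0.5634, 0.0885, 0.1005]
tcp_rot: [[-0.2, 0.98, -0.0], [0.98, 0.2, -0.0], [-0.0, -0.0, -1.0]]
force: [-0.6, -0.9, -3.9]
opening: 0.503
grasp_force: 30.0
```

```bash
python3 - <<'E'
from rig import *
s=read_state();print(s["position"].round(4),s["force"].round(2),s["moment"].round(3))
E
```

```text
[0.5634 0.0885 0.1005] [-0.62 -0.91 -3.89] [-0.022 -0.063 -0.015]
```

Emit:
{"api": "step_arm", "payload": {
  "targets": [
    [-1, 0.004, 0.001, 0, 0],
    [-1, 0.008, 0.0016, 0, 0],
    [-1, 0.008, 0.0016, 0, 0],
    [-1, 0.008, 0.0016, 0, 0]
  ]
}}

```text
time_s: 12.1
position: [0.5655, 0.089, 0.1006]
tcp_rot: [[-0.2, 0.98, 0.0], [0.98, 0.2, -0.0], [-0.0, 0.0, -1.0]]
force: [0.6, -0.5, -4.9]
opening: 0.496
grasp_force: 30.0
```

Emit:
{"api": "step_arm", "payload": {
  "targets": [
    [-1, 0.004, 0.0008, 0, 0],
    [-1, 0.004, 0.0008, 0, 0],
    [-1, 0.004, 0.0008, 0, 0]
  ]
}}

```text
time_s: 12.4
position: [0.5665, 0.0892, 0.1006]
tcp_rot: [[-0.2, 0.98, 0.0], [0.98, 0.2, 0.0], [0.0, 0.0, -1.0]]
force: [-0.2, -0.3, -4.6]
opening: 0.5
grasp_force: 30.0
```

Emit:
{"api": "step_arm", "payload": {
  "targets": [
    [-1, 0.004, 0.0008, 0, 0],
    [-1, 0.004, 0.0008, 0, 0],
    [-1, 0.004, 0.0008, 0, 0]
  ]
}}

```text
time_s: 12.7
position: [0.5667, 0.0893, 0.1004]
tcp_rot: [[-0.2, 0.98, -0.002], [0.98, 0.2, -0.0], [0.0, -0.002, -1.0]]
force: [-2.3, -0.8, -4.5]
opening: 0.503
grasp_force: 29.9
```

Emit:
{"api": "step_arm", "payload": {
  "targets": [
    [-1, 0.002, 0.0004, 0, 0],
    [-1, 0.002, 0.0004, 0, 0],
    [-1, 0.002, 0.0004, 0, 0]
  ]
}}

```text
time_s: 13.0
position: [0.5668, 0.0893, 0.1003]
tcp_rot: [[-0.199, 0.98, -0.002], [0.98, 0.199, -0.0], [0.0, -0.002, -1.0]]
force: [-3.8, -1.9, -3.6]
opening: 0.501
grasp_force: 29.9
```

Emit:
{"api": "step_arm", "payload": {
  "targets": [
    [-1, -0.008, -0.0016, 0, 0],
    [-1, -0.016, -0.0032, 0, 0],
    [-1, -0.022, -0.0045, 0, 0],
    [-1, -0.022, -0.0045, 0, 0],
    [-1, -0.022, -0.0045, 0, 0]
  ]
}}

```text
time_s: 13.5
position: [0.563, 0.0884, 0.1007]
tcp_rot: [[-0.2, 0.98, 0.001], [0.98, 0.2, 0.0], [-0.0, 0.001, -1.0]]
force: [-0.0, -0.6, -4.4]
opening: 0.5
grasp_force: 30.0
```

Emit:
{"api": "step_arm", "payload": {
  "targets": [
    [-1, -0.004, -0.0008, 0, 0],
    [-1, -0.004, -0.0008, 0, 0],
    [-1, -0.004, -0.0008, 0, 0]
  ]
}}

```text
time_s: 13.8
position: [0.5615, 0.0882, 0.1005]
tcp_rot: [[-0.2, 0.98, 0.0], [0.98, 0.2, 0.0], [-0.0, 0.0, -1.0]]
force: [-0.2, -0.1, -3.5]
opening: 0.503
grasp_force: 30.0
```

Emit:
{"api": "step_arm", "payload": {
  "targets": [
    [-1, -0.003, -0.0006, 0, 0],
    [-1, -0.003, -0.0006, 0, 0],
    [-1, -0.003, -0.0006, 0, 0]
  ]
}}

```text
time_s: 14.1
position: [0.561, 0.088, 0.1006]
tcp_rot: [[-0.2, 0.98, 0.001], [0.98, 0.2, 0.0], [-0.0, 0.001, -1.0]]
force: [-0.5, 0.4, -4.9]
opening: 0.499
grasp_force: 30.0
```

Emit:
{"api": "step_arm", "payload": {
  "targets": [
    [-1, -0.003, -0.0006, 0, 0],
    [-1, -0.003, -0.0006, 0, 0],
    [-1, -0.003, -0.0006, 0, 0]
  ]
}}

```text
time_s: 14.4
position: [0.5609, 0.088, 0.1008]
tcp_rot: [[-0.2, 0.98, 0.002], [0.98, 0.2, 0.0], [-0.0, 0.002, -1.0]]
force: [3.0, 1.1, -5.4]
opening: 0.503
grasp_force: 30.0
```

Emit:
{"api": "step_arm", "payload": {
  "targets": [
    [-1, -0.003, -0.0006, 0, 0],
    [-1, -0.003, -0.0006, 0, 0],
    [-1, -0.003, -0.0006, 0, 0]
  ]
}}

```text
time_s: 14.7
position: [0.5608, 0.088, 0.1009]
tcp_rot: [[-0.2, 0.98, 0.004], [0.98, 0.2, 0.0], [-0.0, 0.004, -1.0]]
force: [4.3, 3.0, -6.0]
opening: 0.5
grasp_force: 30.0
```

Emit:
{"api": "step_arm", "payload": {
  "targets": [
    [-1, 0.009, 0.002, 0, 0],
    [-1, 0.0184, 0.004, 0, 0],
    [-1, 0.0184, 0.004, 0, 0],
    [-1, 0.0184, 0.004, 0, 0]
  ]
}}

```text
time_s: 15.1
position: [0.563, 0.0886, 0.1003]
tcp_rot: [[-0.2, 0.98, -0.002], [0.98, 0.2, -0.0], [0.0, -0.002, -1.0]]
force: [0.0, 0.0, -5.4]
opening: 0.5
grasp_force: 30.0
```

Emit:
{"api": "step_arm", "payload": {
  "targets": [
    [-1, 0.0008, -0.0039, 0, 0],
    [-1, 0.0008, -0.0039, 0, 0],
    [-1, 0.0008, -0.0039, 0, 0]
  ]
}}

```text
time_s: 15.4
position: [0.5638, 0.0877, 0.1005]
tcp_rot: [[-0.2, 0.98, -0.0], [0.98, 0.2, -0.0], [0.0, -0.0, -1.0]]
force: [0.3, 0.1, -4.3]
opening: 0.497
grasp_force: 30.0
```

Emit:
{"api": "step_arm", "payload": {
  "targets": [
    [-1, 0.0004, -0.002, 0, 0],
    [-1, 0.0004, -0.002, 0, 0],
    [-1, 0.0004, -0.002, 0, 0]
  ]
}}

```text
time_s: 15.7
position: [0.564, 0.0873, 0.1005]
tcp_rot: [[-0.2, 0.98, -0.0], [0.98, 0.2, 0.0], [0.0, -0.0, -1.0]]
force: [0.3, 0.5, -4.7]
opening: 0.5
grasp_force: 30.0
```

Emit:
{"api": "step_arm", "payload": {
  "targets": [
    [-1, 0.0004, -0.002, 0, 0],
    [-1, 0.0004, -0.002, 0, 0],
    [-1, 0.0004, -0.002, 0, 0]
  ]
}}

```text
time_s: 16.0
position: [0.564, 0.0871, 0.1005]
tcp_rot: [[-0.2, 0.98, -0.0], [0.98, 0.2, 0.0], [0.0, -0.0, -1.0]]
force: [0.1, 2.4, -4.9]
opening: 0.503
grasp_force: 30.0
```

Emit:
{"api": "step_arm", "payload": {
  "targets": [
    [-1, -0.0012, 0.006, 0, 0],
    [-1, -0.002, 0.01, -0.01, 0],
    [-1, -0.002, 0.01, -0.02, 0],
    [-1, -0.002, 0.01, -0.02, 0],
    [-1, -0.002, 0.01, -0.02, 0]
  ]
}}

```text
time_s: 16.5
position: [0.5636, 0.0892, 0.0954]
tcp_rot: [[-0.2, 0.98, -0.0], [0.98, 0.2, -0.0], [-0.0, -0.0, -1.0]]
force: [-0.1, 0.1, -4.6]
opening: 0.5
grasp_force: 30.0
```

Emit:
{"api": "step_arm", "payload": {
  "targets": [
    [-1, 0.0006, -0.003, 0, 0],
    [-1, 0.0006, -0.003, 0, 0],
    [-1, 0.0006, -0.003, 0, 0]
  ]
}}

```text
time_s: 16.8
position: [0.5639, 0.0884, 0.0956]
tcp_rot: [[-0.2, 0.98, 0.0], [0.98, 0.2, -0.0], [-0.0, 0.0, -1.0]]
force: [0.3, 0.6, -4.1]
opening: 0.496
grasp_force: 30.0
```

Emit:
{"api": "step_arm", "payload": {
  "targets": [
    [-1, 0.0004, -0.002, 0, 0],
    [-1, 0.0004, -0.002, 0, 0],
    [-1, 0.0004, -0.002, 0, 0]
  ]
}}

```text
time_s: 17.1
position: [0.5639, 0.088, 0.0956]
tcp_rot: [[-0.2, 0.98, 0.0], [0.98, 0.2, -0.0], [-0.0, 0.0, -1.0]]
force: [0.4, 0.1, -3.8]
opening: 0.501
grasp_force: 30.0
```

Emit:
{"api": "step_arm", "payload": {
  "targets": [
    [-1, 0.0004, -0.002, 0, 0],
    [-1, 0.0004, -0.002, 0, 0],
    [-1, 0.0004, -0.002, 0, 0]
  ]
}}

```text
time_s: 17.4
position: [0.564, 0.0875, 0.0956]
tcp_rot: [[-0.2, 0.98, 0.0], [0.98, 0.2, 0.0], [0.0, 0.0, -1.0]]
force: [0.6, -0.7, -3.5]
opening: 0.503
grasp_force: 30.0
```

Emit:
{"api": "step_arm", "payload": {
  "targets": [
    [-1, 0.0004, -0.002, 0, 0],
    [-1, 0.0004, -0.002, 0, 0],
    [-1, 0.0004, -0.002, 0, 0]
  ]
}}

```text
time_s: 17.7
position: [0.564, 0.0873, 0.0955]
tcp_rot: [[-0.2, 0.98, -0.0], [0.98, 0.2, 0.0], [0.0, -0.0, -1.0]]
force: [-0.6, 1.3, -4.9]
opening: 0.5
grasp_force: 30.0
```

Emit:
{"api": "step_arm", "payload": {
  "targets": [
    [-1, 0.0004, -0.002, 0, 0],
    [-1, 0.0004, -0.002, 0, 0],
    [-1, 0.0004, -0.002, 0, 0]
  ]
}}

```text
time_s: 18.0
position: [0.564, 0.0872, 0.0955]
tcp_rot: [[-0.2, 0.98, -0.0], [0.98, 0.2, 0.001], [0.001, -0.0, -1.0]]
force: [1.0, 4.1, -5.3]
opening: 0.498
grasp_force: 30.0
```

Emit:
{"api": "step_arm", "payload": {
  "targets": [
    [-1, 0.0004, -0.002, 0, 0],
    [-1, 0.0004, -0.002, 0, 0],
    [-1, 0.0004, -0.002, 0, 0]
  ]
}}

```text
time_s: 18.3
position: [0.564, 0.0871, 0.0955]
tcp_rot: [[-0.199, 0.98, -0.0], [0.98, 0.199, 0.002], [0.002, -0.0, -1.0]]
force: [-0.2, 6.4, -4.6]
opening: 0.503
grasp_force: 30.0
```

Emit:
{"api": "step_arm", "payload": {
  "targets": [
    [-1, -0.003, 0.016, 0, 0],
    [-1, -0.003, 0.016, 0.02, 0],
    [-1, -0.003, 0.016, 0.05, 0],
    [-1, -0.003, 0.016, 0.076, 0],
    [-1, -0.003, 0.016, 0.076, 0],
    [-1, 0.003, -0.014, 0.076, 0],
    [-1, 0.009, -0.043, 0.076, 0],
    [-1, 0.012, -0.06, 0.076, 0],
    [-1, 0.012, -0.06, 0.066, 0],
    [-1, 0.012, -0.06, 0.06, 0],
    [-1, 0.012, -0.06, 0.06, 0],
    [-1, 0.012, -0.06, 0.06, 0]
  ]
}}

```text
time_s: 19.5
position: [0.5665, 0.0786, 0.1108]
tcp_rot: [[-0.196, 0.981, -0.0], [0.981, 0.196, 0.013], [0.013, 0.002, -1.0]]
force: [-0.3, 25.1, -1.2]
opening: 0.498
grasp_force: 30.0
```

Emit:
{"api": "step_arm", "payload": {
  "targets": [
    [-1, 0, 0, -0.004, 0],
    [-1, 0, 0, -0.004, 0],
    [-1, 0, 0, -0.004, 0]
  ]
}}

```text
time_s: 19.8
position: [0.5666, 0.0781, 0.1098]
tcp_rot: [[-0.196, 0.981, -0.0], [0.98, 0.196, 0.012], [0.012, 0.002, -1.0]]
force: [0.3, 24.9, -1.6]
opening: 0.499
grasp_force: 30.0
```

Emit:
{"api": "step_arm", "payload": {
  "targets": [
    [-1, 0, 0, -0.002, 0],
    [-1, 0, 0, -0.002, 0],
    [-1, 0, 0, -0.002, 0]
  ]
}}

```text
time_s: 20.1
position: [0.5667, 0.0778, 0.1094]
tcp_rot: [[-0.196, 0.981, -0.0], [0.98, 0.196, 0.012], [0.011, 0.002, -1.0]]
force: [0.4, 23.6, -0.6]
opening: 0.496
grasp_force: 30.0
```

Emit:
{"api": "step_arm", "payload": {
  "targets": [
    [-1, -0.01, 0.05, 0, 0],
    [-1, -0.02, 0.1, 0, 0],
    [-1, -0.035, 0.17, 0, 0],
    [-1, -0.05, 0.245, -0.01, 0],
    [-1, -0.06, 0.295, -0.03, 0],
    [-1, -0.065, 0.32, -0.034, 0],
    [-1, -0.065, 0.32, -0.034, 0],
    [-1, -0.065, 0.32, -0.034, 0]
  ]
}}

```text
time_s: 20.9
position: [0.5513, 0.1505, 0.1004]
tcp_rot: [[-0.2, 0.98, 0.0], [0.98, 0.2, -0.001], [-0.001, 0.0, -1.0]]
force: [-0.1, 0.4, -5.1]
opening: 0.499
grasp_force: 30.0
```

```bash
python3 - <<'E'
from m import *
s=read_state();print(s["time_s"],s["position"].round(4),s["tcp_rot"].round(4).tolist(),s["force"].round(2),s["moment"].round(3))
cs=snap(4)
def kfit(cs,mk,p0,yaw,win):
    g=chroma(cs["top"])[win[1]:win[1]+win[3],win[0]:win[0]+win[2]]
    f=lambda v:np.corrcoef(mask(cs["top"],mk(v[2]),p0+np.r_[v[:2],0]*1e-3,yaw,win).ravel(),g.ravel())[0,1]
    r=minimize(f,[0,0,0],method="Nelder-Mead",options=dict(initial_simplex=[[0,0,0],[3,0,0],[0,3,0],[0,0,-3]],xatol=.05,fatol=1e-5))
    return p0+np.r_[r.x[:2],0]*1e-3,r.x[2],r.fun
ty=np.radians(11.5)
mk=lambda d:[cyl(-12-d,12+d,0,0,13+d),box(-12-d,12+d,0,18,-13,-5)]
for off in(-.047,-.055):
    k0=np.r_[s["position"][:2],.12]+Rz(ty)@[0,off,0];u=proj(cs["top"],k0)[0]
    print(k0,u,kfit(cs,mk,k0,ty,(int(round(u[0]))-2,int(u[1])-11,13,22)))
X=jamb(cs);print(X)
a=[cv2.imread(f"pics/{n}4.png") for n in("top","scene")]
b=[cv2.imread(f"pics/{n}2.png") for n in("top","scene")]
g=lambda im,x,y:cv2.resize(im[y:y+60,x:x+80],(400,300),interpolation=2)
cv2.imwrite("pics/z5.png",np.vstack([np.hstack([g(b[0],205,155),g(b[1],280,215)]),np.hstack([g(a[0],205,155),g(a[1],280,215)])]))
E
```

```text
20.9 [0.5513 0.1505 0.1004] [[-0.1999, 0.9798, 0.0001], [0.9798, 0.1999, -0.0005], [-0.0005, 0.0, -1.0]] [-0.06  0.36 -5.14] [-0.048 -0.143  0.013]
[0.5607 0.1045 0.12  ] [232.5097 189.9616] (array([0.5605, 0.1071, 0.12  ]), np.float64(-0.8629286353776946), np.float64(-0.9765456164455648))
[0.5623 0.0966 0.12  ] [235.247  189.4077] (array([0.5604, 0.1068, 0.12  ]), np.float64(-1.0220173840657742), np.float64(-0.9707751019740222))
(array([ 0.5853, -0.0156,  0.1129]), np.float64(0.20237653747558665), np.float64(0.19146757382120438), array([ 0.1129, -0.1422,  0.1609,  0.012 ]))
```

View pics/z5.png

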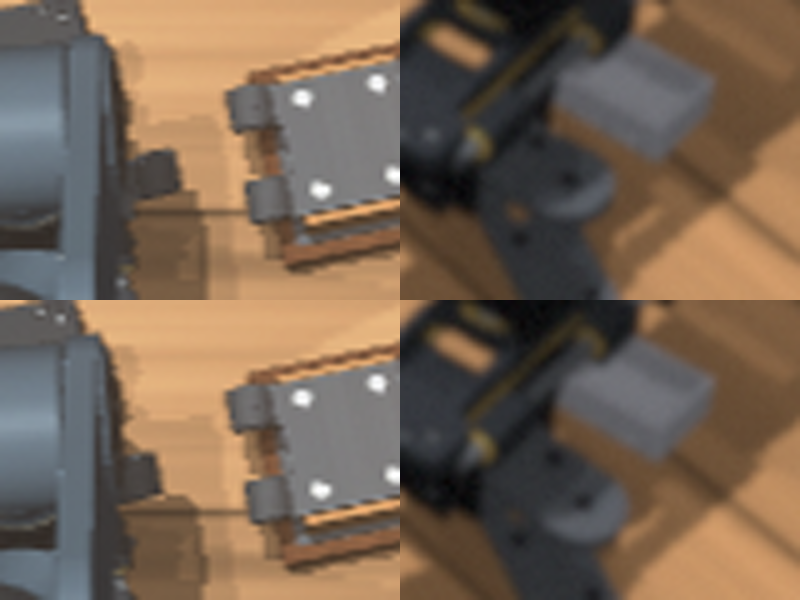

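```bash
python3 - <<'E'
from m import *
a=load(2)["scene"];b=load(4)["scene"]
ga,gb=[cv2.GaussianBlur(c["color"].astype(np.float32).mean(2),(0,0),.7) for c in(a,b)]
R=Rz(np.radians(11.53))
t0=np.array([.5518,.1486,.1077]);t1=np.array([.5513,.1505,.1069])+R@[0,.0093,0]
for nm,q,w in(("tail",[0,.055,.008],9),):
    u0=proj(a,t0+R@q)[0];u1=proj(b,t1+R@q)[0];print(nm,u0,u1,"pred shift",u1-u0)
    up=proj(b,t1+R@(np.array(q)+[0,0,.003]))[0];print("px per +3mm z at tail",up-u1)
    x,y=np.round(u0).astype(int)
    T=ga[y-9:y+8,x-12:x+9]; r=cv2.matchTemplate(gb[y-29:y+28,x-32:x+29],T,cv2.TM_CCOEFF_NORMED)
    _,v,_,l=cv2.minMaxLoc(r); i,j=l[1],l[0]
    f=lambda m,c,p:.5*(m-p)/(m-2*c+p)
    print("meas",j-20+f(r[i,j-1],r[i,j],r[i,j+1]),i-20+f(r[i-1,j],r[i,j],r[i+1,j]),v)
E
```

```text
tail [317.2879 252.0762] [321.3906 254.6864] pred shift [4.1027 2.6101]
px per +3mm z at tail [ 0.0998 -0.8864]
meas 1.2995089 3.9068623 0.8856446146965027
```

```bash
python3 - <<'E'
from m import *
c0=load(0);s2=load(2)["scene"];s4=load(4)["scene"]
def g(c,x,y):
    im=c["color"][y:y+36,x:x+48,::-1].astype(float)
    im=np.clip(im*1.8,0,255).astype(np.uint8); im=cv2.resize(im,(400,300),interpolation=cv2.INTER_CUBIC)
    return im
cv2.imwrite("pics/z6.png",np.vstack([np.hstack([g(c0["top"],328,170),g(c0["scene"],178,168)]),np.hstack([g(s2,290,232),g(s4,290,232)])]))
E
```

```text
(no output)
```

View pics/z6.png

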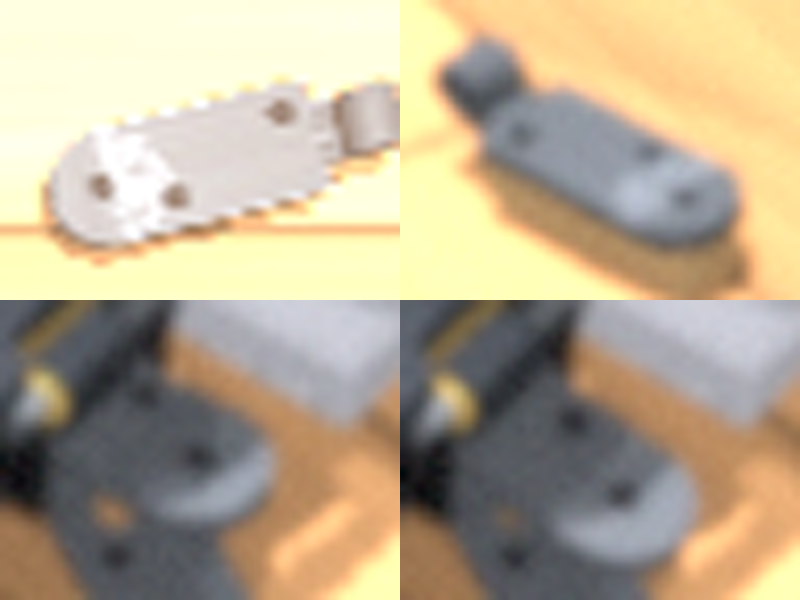

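```bash
python3 - <<'E'
from m import *
c0=load(0);S2=load(2)["scene"];S4=load(4)["scene"]
z=lambda p,o:np.array(p)*48/400+np.array(o)-.44
p0=np.array([.576,-.2577,.03]);R0=Rz(.235)
for n,t,s in(("A",(102,186),(285,197)),("B",(178,196),(250,150))):
    Xt=ray(c0["top"],z(t,(328,170)),.038);Xs=ray(c0["scene"],z(s,(178,168)),.038)
    print(n,(R0.T@(Xt-p0)*1e3),(R0.T@(Xs-p0)*1e3))
H=np.array([[R0.T@(ray(c0["scene"],z(s,(178,168)),.038)-p0)] for s in((285,197),(250,150))])[:,0]
Ht=np.array([[R0.T@(ray(c0["top"],z(s,(328,170)),.038)-p0)] for s in((102,186),(178,196))])[:,0]
H=(H+Ht)/2; H=np.array([[0,H[0,1],.008],[H[1,0],H[1,1],.008]]); print(H*1e3)
R=Rz(np.radians(11.53))
def Rx(a): return np.array([[1,0,0],[0,np.cos(a),-np.sin(a)],[0,np.sin(a),np.cos(a)]])
def pts(tcp,sl,ph,dz=0): # leaf grip point at (0,-sl,4mm); tcp.z+11mm grasp
    return np.array([R@(Rx(ph)@(h-[0,-sl,.004])+[0,0,dz])+tcp+[0,0,.0105] for h in H])
m2=[z((200,157),(290,232)),z((145,90),(290,232))];m4=[z((222,193),(290,232)),z((172,120),(290,232))]
t2=np.array([.5518,.1486,.1012]);t4=np.array([.5513,.1505,.1004])
b=[m-proj(S2,x)[0] for m,x in zip(m2,pts(t2,.0,0))];print("bias px scene2",b)
for bias in(b,[np.mean(b,0)]*2):
  f=lambda v:np.ravel([proj(S4,x)[0]+bb-m for m,x,bb in zip(m4,pts(t4,v[0]*1e-3,v[1]),bias)])
  r=least_squares(f,[9,0]);print("slide mm, pitch deg",r.x[0],np.degrees(r.x[1]),r.fun)
  g=lambda v:np.r_[f(v)*1,(v[0]-9.3)*.3]
  r=least_squares(g,[9,0]);print("  with prior",r.x[0],np.degrees(r.x[1]),r.fun)
E
```

```text
A [-1.3808 44.8799  8.    ] [ 2.5697 47.7733  8.    ]
B [-11.3897  18.8506   8.    ] [-8.5521 19.8384  8.    ]
[[ 0.     46.3266  8.    ]
 [-9.9709 19.3445  8.    ]]
bias px scene2 [array([-0.6   ,  0.1564]), array([-0.2143,  0.1855])]
slide mm, pitch deg 6.7549771909910135 -9.161751135244979 [ 0.2391  0.2133 -0.173  -0.3184]
  with prior 7.340689846789716 -8.646225551281475 [ 0.4728  0.2308  0.0341 -0.2438 -0.5878]
slide mm, pitch deg 6.730273749294526 -9.262751648255668 [ 0.4177  0.2471 -0.3756 -0.3255]
  with prior 7.3218872643722115 -8.7380339707883 [ 0.6542  0.2642 -0.1664 -0.2503 -0.5934]
```

Emit:
{"api": "step_arm", "payload": {
  "targets": [
    [-1, 0, 0, 0.06, 0],
    [-1, 0, 0, 0.16, 0],
    [-1, 0, 0, 0.28, 0],
    [-1, 0, 0, 0.38, 0],
    [-1, 0.005, -0.04, 0.44, 0.002],
    [-1, 0.01, -0.12, 0.44, 0.005],
    [-1, 0.02, -0.24, 0.44, 0.01],
    [-1, 0.03, -0.38, 0.44, 0.01],
    [-1, 0.04, -0.52, 0.44, 0.01],
    [-1, 0.045, -0.66, 0.44, 0.01],
    [-1, 0.05, -0.8, 0.44, 0.01],
    [-1, 0.054, -0.9, 0.44, 0.01]
  ]
}}

```text
time_s: 22.2
position: [0.5644, -0.0772, 0.2107]
tcp_rot: [[-0.228, 0.974, 0.0], [0.974, 0.228, -0.001], [-0.001, 0.0, -1.0]]
force: [0.7, 0.6, -4.0]
opening: 0.503
grasp_force: 30.0
```

Emit:
{"api": "step_arm", "payload": {
  "targets": [
    [-1, 0.005, -0.12, 0, 0],
    [-1, 0.01, -0.26, 0, 0],
    [-1, 0.02, -0.4, 0, 0],
    [-1, 0.035, -0.54, 0, 0],
    [-1, 0.045, -0.66, 0, 0],
    [-1, 0.05, -0.74, -0.04, 0],
    [-1, 0.05, -0.762, -0.14, 0],
    [-1, 0.05, -0.762, -0.28, 0],
    [-1, 0.05, -0.762, -0.42, 0],
    [-1, 0.05, -0.762, -0.54, 0],
    [-1, 0.05, -0.762, -0.62, 0],
    [-1, 0.05, -0.762, -0.64, 0],
    [-1, 0.05, -0.762, -0.64, 0]
  ]
}}

```text
time_s: 23.5
position: [0.5763, -0.264, 0.0494]
tcp_rot: [[-0.23, 0.973, -0.002], [0.973, 0.23, 0.002], [0.002, -0.002, -1.0]]
force: [-0.5, -0.5, -4.3]
opening: 0.5
grasp_force: 30.0
```

Emit:
{"api": "step_arm", "payload": {
  "targets": [
    [-1, 0.004, -0.004, -0.03, 0],
    [-1, 0.004, -0.004, -0.05, 0],
    [-1, 0.004, -0.004, -0.06, 0],
    [-1, 0.004, -0.004, -0.068, 0],
    [-1, 0.004, -0.004, -0.076, 0],
    [-1, 0.004, -0.004, -0.084, 0],
    [-1, 0.004, -0.004, -0.084, 0]
  ]
}}

```text
time_s: 24.2
position: [0.5784, -0.266, 0.0301]
tcp_rot: [[-0.23, 0.973, 0.001], [0.973, 0.23, -0.001], [-0.001, 0.001, -1.0]]
force: [-0.5, -0.7, -0.7]
opening: 0.504
grasp_force: 30.0
```

Emit:
{"api": "step_arm", "payload": {
  "targets": [
    [-1, 0, 0, -0.006, 0],
    [-1, 0, 0, -0.012, 0],
    [-1, 0, 0, -0.018, 0],
    [-1, 0, 0, -0.018, 0],
    [-1, 0, 0, -0.018, 0]
  ]
}}

```text
time_s: 24.7
position: [0.5784, -0.2657, 0.0251]
tcp_rot: [[-0.23, 0.973, 0.001], [0.973, 0.23, -0.0], [-0.001, 0.001, -1.0]]
force: [-0.3, -1.6, -0.2]
opening: 0.5
grasp_force: 30.0
```

Emit:
{"api": "step_arm", "payload": {
  "targets": [
    [-1, 0, 0, -0.004, 0],
    [-1, 0, 0, -0.007, 0],
    [-1, 0, 0, -0.007, 0],
    [0.1, 0, 0, -0.007, 0],
    [0.3, 0, 0, -0.007, 0],
    [0.6, 0, 0, -0.007, 0],
    [1, 0, 0, -0.007, 0],
    [1, -0.006, 0.026, -0.007, 0],
    [1, -0.006, 0.026, -0.007, 0]
  ]
}}

```text
time_s: 25.6
position: [0.5759, -0.2577, 0.0231]
tcp_rot: [[-0.231, 0.973, -0.001], [0.973, 0.231, 0.001], [0.002, -0.001, -1.0]]
force: [0.1, 0.4, 0.0]
opening: 0.913
grasp_force: 0.0
```

```bash
python3 - <<'E'
from m import *
s=read_state();print(s["time_s"],s["position"].round(4),s["force"].round(2),s["opening"])
cs=snap(5)
g=lambda c,x,y:cv2.resize(c["color"][y:y+60,x:x+80,::-1],(400,300),interpolation=2)
cv2.imwrite("pics/z7.png",np.hstack([g(cs["top"],320,160),g(cs["scene"],165,160)]))
# knuckle fit vs initial
def kfit(cs,mk,p0,yaw,win):
    g=chroma(cs["top"])[win[1]:win[1]+win[3],win[0]:win[0]+win[2]]
    f=lambda v:np.corrcoef(mask(cs["top"],mk(v[2]),p0+np.r_[v[:2],0]*1e-3,yaw,win).ravel(),g.ravel())[0,1]
    r=minimize(f,[0,0,0],method="Nelder-Mead",options=dict(initial_simplex=[[0,0,0],[3,0,0],[0,3,0],[0,0,-3]],xatol=.05,fatol=1e-5))
    return p0+np.r_[r.x[:2],0]*1e-3,r.x[2],r.fun
mk=lambda d:[cyl(-12-d,12+d,0,0,13+d),box(-12-d,12+d,0,18,-13,-5)]
e0=np.array([.5888,-.3112,.043])
for c in(load(0),cs):
    u=proj(c["top"],e0)[0]; print(u,kfit(c,mk,e0,.233,(int(round(u[0]))-2,int(u[1])-11,13,22)))
E
```

```text
25.6 [ 0.5759 -0.2577  0.0231] [0.14 0.37 0.  ] 0.9133053111737545
[371.8962 183.6143] (array([ 0.5887, -0.311 ,  0.043 ]), np.float64(-1.3640747238996105), np.float64(-0.9905590172645088))
[371.8962 183.6143] (array([ 1.6212, -0.9638,  0.043 ]), np.float64(843.8607838466642), np.float64(-0.8312258643480553))
```

View pics/z7.png

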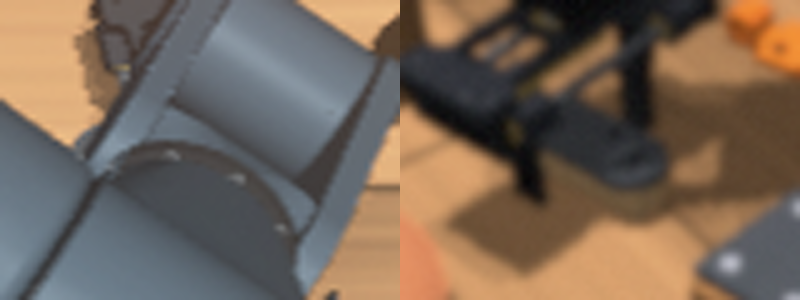

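Emit:
{"api": "step_arm", "payload": {
  "targets": [
    [-1, 0, 0, 0, 0],
    [-1, 0, 0, 0, 0],
    [-1, 0, 0, 0, 0],
    [-1, 0, 0, 0, 0],
    [-1, 0, 0, 0, 0],
    [-1, 0, 0, 0, 0],
    [-1, 0, 0, 0, 0],
    [-1, 0, 0, 0.03, 0]
  ]
}}

```text
time_s: 26.5
position: [0.5753, -0.2582, 0.0295]
tcp_rot: [[-0.23, 0.973, -0.003], [0.973, 0.23, 0.002], [0.003, -0.003, -1.0]]
force: [-0.3, -0.4, -4.2]
opening: 0.5
grasp_force: 30.0
```

Emit:
{"api": "step_arm", "payload": {
  "targets": [
    [-1, 0, 0, 0.06, 0],
    [-1, 0, 0, 0.16, 0],
    [-1, 0, 0, 0.3, 0],
    [-1, 0, 0, 0.44, 0],
    [-1, 0, 0, 0.58, 0],
    [-1, -0.005, 0.04, 0.68, 0],
    [-1, -0.01, 0.12, 0.71, -0.003],
    [-1, -0.015, 0.24, 0.71, -0.006],
    [-1, -0.02, 0.38, 0.71, -0.01],
    [-1, -0.03, 0.52, 0.71, -0.01],
    [-1, -0.04, 0.66, 0.71, -0.01],
    [-1, -0.045, 0.8, 0.71, -0.01],
    [-1, -0.05, 0.9, 0.71, -0.01]
  ]
}}

```text
time_s: 27.8
position: [0.5629, -0.0315, 0.2091]
tcp_rot: [[-0.201, 0.98, -0.001], [0.98, 0.201, 0.001], [0.001, -0.001, -1.0]]
force: [-0.2, -0.3, -4.7]
opening: 0.504
grasp_force: 30.0
```

Emit:
{"api": "step_arm", "payload": {
  "targets": [
    [-1, -0.005, 0.12, 0, 0],
    [-1, -0.01, 0.24, 0, 0],
    [-1, -0.02, 0.38, 0, 0],
    [-1, -0.03, 0.52, 0, 0],
    [-1, -0.04, 0.62, 0, 0],
    [-1, -0.045, 0.7, 0, 0],
    [-1, -0.045, 0.726, -0.06, 0],
    [-1, -0.045, 0.726, -0.16, 0],
    [-1, -0.045, 0.726, -0.26, 0],
    [-1, -0.045, 0.726, -0.36, 0],
    [-1, -0.045, 0.726, -0.42, 0],
    [-1, -0.045, 0.726, -0.432, 0],
    [-1, -0.045, 0.726, -0.432, 0],
    [-1, -0.045, 0.726, -0.432, 0]
  ]
}}

```text
time_s: 29.2
position: [0.5537, 0.1476, 0.1016]
tcp_rot: [[-0.2, 0.98, 0.002], [0.98, 0.2, 0.0], [-0.0, 0.002, -1.0]]
force: [0.6, -0.3, -4.7]
opening: 0.498
grasp_force: 30.0
```

```bash
python3 - <<'E'
from m import *
s=read_state();print(s["time_s"],s["position"].round(4),s["tcp_rot"].round(4).tolist(),s["force"].round(2))
cs=snap(6)
def kfit(cs,mk,p0,yaw,win):
    g=chroma(cs["top"])[win[1]:win[1]+win[3],win[0]:win[0]+win[2]]
    f=lambda v:np.corrcoef(mask(cs["top"],mk(v[2]),p0+np.r_[v[:2],0]*1e-3,yaw,win).ravel(),g.ravel())[0,1]
    r=minimize(f,[0,0,0],method="Nelder-Mead",options=dict(initial_simplex=[[0,0,0],[3,0,0],[0,3,0],[0,0,-3]],xatol=.05,fatol=1e-5))
    return p0+np.r_[r.x[:2],0]*1e-3,r.x[2],r.fun
mk=lambda d:[cyl(-12-d,12+d,0,0,13+d),box(-12-d,12+d,0,18,-13,-5)]
ty=np.radians(11.5)
for off in(-.053,-.055):
    k0=np.r_[s["position"][:2],.12]+Rz(ty)@[0,off,0];u=proj(cs["top"],k0)[0]
    k=kfit(cs,mk,k0,ty,(int(round(u[0]))-2,int(u[1])-11,13,22)); print(k,(k[0]-s["position"])[:2],"before: .0106,-.0528")
# tail motion vs scene2
a=load(2)["scene"];b=cs["scene"];ga,gb=[cv2.GaussianBlur(c["color"].astype(np.float32).mean(2),(0,0),.7) for c in(a,b)]
T=ga[245:266,303:324];r=cv2.matchTemplate(gb[235:276,293:334],T,cv2.TM_CCOEFF_NORMED);print(cv2.minMaxLoc(r),"no shift=(10,10)")
i=cv2.minMaxLoc(r)[3];print(r[i[1]-1:i[1]+2,i[0]-1:i[0]+2])
E
```

```text
29.2 [0.5537 0.1476 0.1016] [[-0.1997, 0.9798, 0.0023], [0.9798, 0.1997, 0.0002], [-0.0003, 0.0023, -1.0]] [ 0.55 -0.26 -4.69]
(array([0.5635, 0.0949, 0.12  ]), np.float64(-0.8822047354320659), np.float64(-0.9799026332089558)) [ 0.0098 -0.0527] before: .0106,-.0528
(array([0.5634, 0.0948, 0.12  ]), np.float64(-0.8607107467123573), np.float64(-0.9799018210402046)) [ 0.0098 -0.0527] before: .0106,-.0528
(-0.16680744290351868, 0.9876852631568909, (0, 20), (9, 10)) no shift=(10,10)
[[0.8877 0.9372 0.9516]
 [0.9576 0.9877 0.9773]
 [0.9397 0.9449 0.9143]]
```

Emit:
{"api": "step_arm", "payload": {
  "targets": [
    [-1, 0, 0, 0, 0],
    [-1, 0, 0, 0, 0]
  ]
}}

```text
time_s: 29.5
position: [0.5531, 0.1475, 0.1009]
tcp_rot: [[-0.2, 0.98, 0.001], [0.98, 0.2, 0.0], [-0.0, 0.001, -1.0]]
force: [-0.0, -0.4, -3.8]
opening: 0.5
grasp_force: 30.0
```

Emit:
{"api": "step_arm", "payload": {
  "targets": [
    [-1, 0.006, -0.03, 0, 0],
    [-1, 0.014, -0.08, -0.002, 0],
    [-1, 0.022, -0.12, -0.003, 0],
    [-1, 0.027, -0.15, -0.003, 0],
    [-1, 0.032, -0.175, -0.003, 0],
    [-1, 0.036, -0.195, -0.003, 0],
    [-1, 0.039, -0.21, -0.003, 0],
    [-1, 0.041, -0.222, -0.003, 0],
    [-1, 0.042, -0.231, -0.003, 0],
    [-1, 0.042, -0.231, -0.003, 0],
    [-1, 0.042, -0.231, -0.003, 0],
    [-1, 0.042, -0.231, -0.003, 0]
  ]
}}

```text
time_s: 30.7
position: [0.5632, 0.0901, 0.0995]
tcp_rot: [[-0.2, 0.98, -0.0], [0.98, 0.2, 0.0], [0.0, -0.0, -1.0]]
force: [-0.0, 0.6, -4.2]
opening: 0.501
grasp_force: 30.0
```

Emit:
{"api": "step_arm", "payload": {
  "targets": [
    [-1, 0, 0, 0, 0],
    [-1, 0, 0, 0, 0],
    [-1, 0, 0, 0, 0]
  ]
}}

```text
time_s: 31.0
position: [0.5633, 0.0898, 0.0996]
tcp_rot: [[-0.2, 0.98, 0.0], [0.98, 0.2, 0.0], [0.0, 0.0, -1.0]]
force: [-0.7, -0.4, -4.5]
opening: 0.496
grasp_force: 30.0
```

Emit:
{"api": "step_arm", "payload": {
  "targets": [
    [-1, 0, 0, 0.0025, 0],
    [-1, 0, 0, 0.0025, 0],
    [-1, 0, 0, 0.0025, 0],
    [-1, 0, 0, 0.0025, 0],
    [-1, 0, 0, 0.0025, 0]
  ]
}}

```text
time_s: 31.5
position: [0.5633, 0.0897, 0.1002]
tcp_rot: [[-0.2, 0.98, -0.0], [0.98, 0.2, -0.0], [-0.0, -0.0, -1.0]]
force: [-0.2, 0.6, -3.9]
opening: 0.499
grasp_force: 30.0
```

```bash
python3 - <<'E'
from m import *
s=read_state();print(s["time_s"],s["position"].round(4),s["force"].round(2),s["moment"].round(3),abs(s["qvel"]).max())
cs=snap(7);X=jamb(load(4))[0]
u=[proj(cs["top"],x)[0] for x in X[None]]
# jamb still home: rivet positions unchanged in top view
for t in np.array([(213,136),(250,129),(222,183),(260,175)])/2.5+[180,120]-.3: print(blob(load(4)["top"],t),blob(cs["top"],t))
g=lambda c,x,y:cv2.resize(c["color"][y:y+60,x:x+80,::-1],(400,300),interpolation=2)
cv2.imwrite("pics/z8.png",np.hstack([cv2.convertScaleAbs(g(cs["top"],220,155),alpha=1.6),cv2.convertScaleAbs(g(cs["scene"],210,180),alpha=1.6)]))
E
```

```text
31.5 [0.5633 0.0897 0.1002] [-0.16  0.55 -3.88] [ 0.06  -0.112 -0.014] 0.060820828257652594
[264.9845 174.1253] [265.1215 174.0307]
[279.9767 171.1676] [279.9803 171.1701]
[268.6398 192.5525] [268.6381 192.5546]
[283.645  189.5491] [283.6479 189.5464]
```

View pics/z8.png

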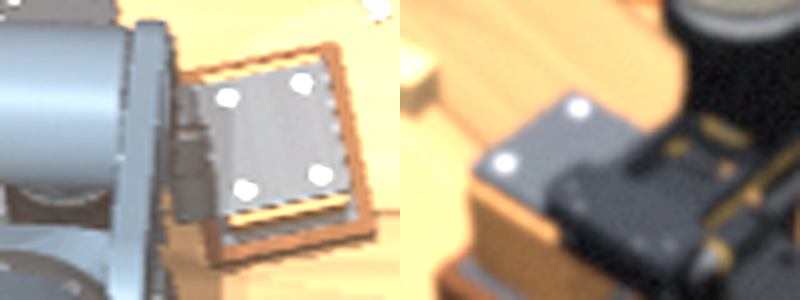

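The top view shows the leaf's knuckle in line between the jamb's two knuckles, at about (188,150) in the crop. The jamb is unmoved, and the force readings show only the leaf's weight, so there is no contact. I'm handing in now.

```bash
python3 -c "
from rig import *
print(hand_in())"
```

```text
the job is handed in; nothing more can be done
None
```

I pressed the jamb fully home and handed in holding the leaf level, its knuckle between the jamb's two and clear of contact; bore alignment is within about 1.5 mm by my estimates. Partway through, a height check hit the jamb's knuckles with about 25 N and the leaf slipped and tilted in the grip, so I levelled it on its rest and gripped it again.

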